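Click the detachable handle onto the saucepan

TASK

Fit the detachable handle (the red one with the metal socket and a round hole in its top) onto the stub of the saucepan: slide the socket over the stub, hole upward, fully home until the spring button pops up through the hole, then let go. Leave the other red handle, which has a thin screw stud and no hole, where it lies.

Things in the scene. Friction and masses are not known exactly. Their poses are not given: they have to be found in the camera images.
- handle: handle to fit: bar 150 mm long (x), 38 wide (y), 32 high (z), 0.16 kg, lying flat; origin at the centre of its underside, balanced there: grip there across y. +x half: pale metal socket, square bore 23 x 23 mm, 72 mm deep, bore axis 16 mm above the underside, open mouth at x = +75 mm; round hole 18 mm across in its top wall at x = +43 mm. -x half: solid red plastic
- pan: steel saucepan 150 mm across, 80 high, immovable; origin under its centre. Stub along its own -x: rod 20 mm across, axis at z = 62 mm, from a flat collar (face at x = -85 mm) to the tip at x = -145; last 14 mm taper to 8 mm. Fully home the handle's mouth meets the collar: handle yaw = pan yaw, its origin at x = -160, y = 0, z = 46 mm in the pan's frame
- button (a joint): brass spring button on top of the stub, a dome 16 mm across centred 32 mm from the collar: 0 = up (8 mm proud of the stub, 2 mm proud of the socket's top once through the hole), 0.008 m = pressed level with the stub. Its sloped side lets the sliding socket press it down; under 10 N of push slides over it
- spare: the other red handle, for another pan, to be left alone: 150 mm long over all (x), 38 wide, 32 high, no socket, no hole; a steel screw stud 8 mm across and 14 mm long at its +x end. Origin at the underside's middle, z up

How it is judged:
By the outcome, as a careful person would: the job done as asked, in the order asked, and still so for the second after the job is handed in, with the robot touching nothing.
It also fails if it takes over 40 s, if anything falls off the work surface, if the arm or the gripper's body presses on something with over 40 N, if the wrist force passes 120 N, or if a joint passes its speed limit or range.

ROBOT

A 6-joint arm with a two-finger parallel gripper is mounted at the origin on a cart in front of the work surface, level with it; the furniture and walls round the work are solid. World frame = base frame: x ahead of the robot, y to its left, z up, the work surface at z = 0. Lengths are in mm, angles in rad, forces in N, time in s.
With the tool pointing down it reaches from about 400 to 925 mm from the base axis. Payload 12.5 kg.
Tool frame: the origin (TCP) lies between the finger pads; the fingertips stand 19 mm ahead of it and the grasp point (between the pads) is the TCP (env.tips_ahead is the distance from the TCP to the fingertips, in mm); z points along the fingers, y is the line along which they close (so a half turn about z gives the same grasp; the last joint's range is limited). The gripper opens to 95 mm and grips with 3 to 60 N. Pads are 20 mm wide; open, the fingers measure 119 mm over their backs; the gripper's body (75 mm by 180 mm) begins 59 mm behind the grasp point.
Start: joints at [1.022, 0.491, 1.559, -0, 1.092, -0.106], TCP at [267.78, 564.746, 233.661] pointing down, gripper open.
Joint ranges: [-3.1, 3.1], [-0.84, 2.19], [0.05, 2.79], [-1.13, 4.28], [0.06, 2.93], [-2.69, 2.69]. Speed limits (rad/s): [2.22, 2.22, 2.79, 3.14, 3.14, 3.14].

INTERFACE

Orientations are given as [roll, pitch, yaw] about the fixed x, y, z axes, in that order (R = Rz(yaw) Ry(pitch) Rx(roll)).
In Python, from cell import env gives the robot as it stands.
- The arm moves only by the shell command python3 -m crank 'ROWS'. ROWS is JSON, a list of rows, each a list of 5 numbers: the shift along the tool's x, y, z in mm, then the turn about the tool's z in degrees, then the finger opening in mm, from 0 to 95.1. In form: [[dx, dy, dz, yaw, grip], ...]. A call has 1 to 10 rows; each row is the pose to reach, as a shift and turn from the pose commanded when the call began, along the tool's axes at that moment; what a row does not reach only later rows make up. A row lasts 1/12 s, in which the tool goes at most 41.7 mm and 7.16 degrees, less where a joint would pass 70% of its speed; a pose out of reach is approached as far as the arm can. A call with a gripper value outside its range is refused whole. The fingers move at their own pace and stop on an object; the grip force is fixed at half the most. Time passes only in rows, so rows that repeat a pose let the fingers close. It gives the time, the measured TCP pose, the force, the opening and the grip force at its end, in the units of the state.
- env.state(): the state, without advancing time (a new reading comes with each control period).
- env.read_camera(name): name is "side" or "top"; returns a dict with "img" (480x640x3 uint8, blue, green, red), "K" (3x3 intrinsics, pixels), "k1" (the pictures are not rectified: a ray, as slopes to the right and down, at radius r is drawn at 1 + k1 r^2 times it, then the intrinsics apply), "pose" (4x4, takes a point from camera to world coordinates). Camera axes: x right, y down, z forward; pixel columns grow to the right and rows downward; lengths in mm; the calibration is good to about 2 mm. A picture is of the moment at which its call begins. There is no depth.
- env.job_done(): hands the job in; it is judged then, once.
The state is a dict: "t": time; "joints": joint angles; "qvel": joint speeds; "tau": joint torques, N m; "eef_pos": TCP position; "tcp_rot": TCP orientation; "ft_force": force on the tool from outside, world axes, zero at the start; "moment": the same for the moment, N m; "opening": opening from 0.0 (shut) to 1.0 (fully open); "grip_force": force on a finger pad.
Only numpy, scipy, OpenCV 4.12 (cv2) and the standard library are available. Lean on these libraries where they do the work, as an engineer would, in place of code of your own. Each camera call takes 0.05 s, during which the arm holds its last target. There are 200 camera calls.

## Working session

There is one attempt and no reset: what is moved stays moved. The work goes in short steps, Python scripts to look and compute and a shell command to move; the robot and the scene stay as the last step left them, time stands still between calls to the robot, and variables do not carry over. Pictures are saved under pics/ and viewed, at most 10 in all, crops included, and the job is handed in when it is done.

```bash
ls; mkdir -p pics; python3 - <<'E'
from cell import env
import cv2
s=env.state();print(s['t'],s['eef_pos'],s['tcp_rot'],s['opening'])
for n in("side","top"):
    c=env.read_camera(n);cv2.imwrite(f"pics/{n}0.png",c["img"]);print(n,c["K"].tolist(),c["k1"],c["pose"].round(3).tolist())
E
```

```text
pics
0.0 [267.64188713 564.54059956 233.06790109] [-3.14048683e+00 -8.09899765e-05  2.69881065e+00] 1.0007828909701015
side [[512.3970328319609, 0.0, 315.30083120534226], [0.0, 512.3970328319609, 243.9332634595607], [0.0, 0.0, 1.0]] -0.07665326388530012 [[-0.996, -0.036, 0.081, 455.626], [-0.085, 0.629, -0.773, 724.751], [-0.023, -0.776, -0.63, 713.137], [0.0, 0.0, 0.0, 1.0]]
top [[482.2610716768034, 0.0, 321.9710537841543], [0.0, 482.2610716768034, 231.10833115412714], [0.0, 0.0, 1.0]] -0.11981320822112222 [[-0.018, -0.99, 0.142, 410.241], [-1.0, 0.019, 0.007, -87.696], [-0.01, -0.142, -0.99, 1050.652], [0.0, 0.0, 0.0, 1.0]]
```

View pics/side0.png

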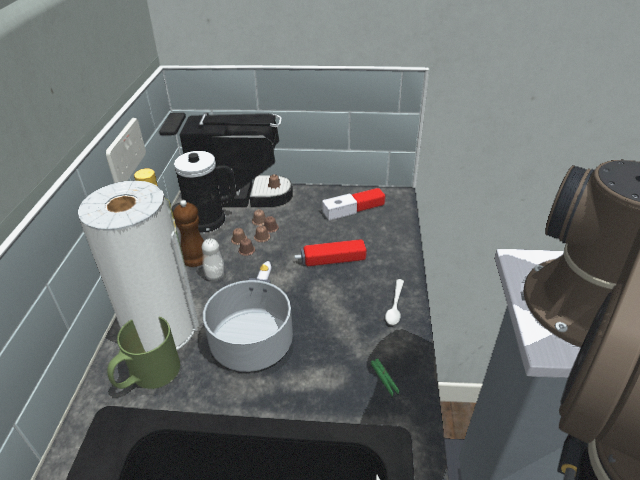

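View pics/top0.png

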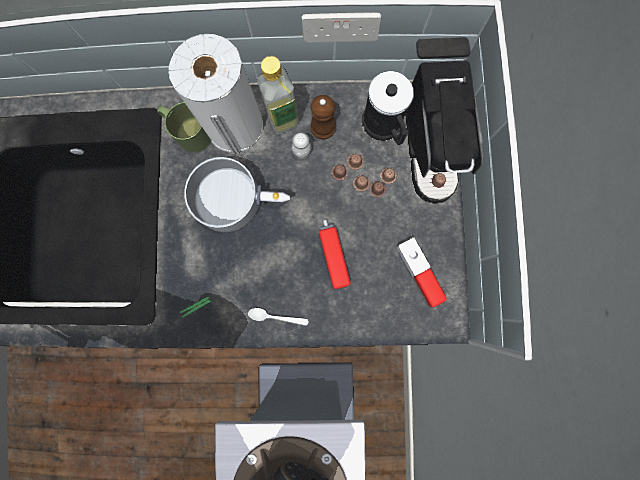

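The side view shows the socketed handle at about (354,204), the spare at (333,253) and the stub at (264,270). In the top view they are at (421,272), (334,255) and (275,197). The stub points towards -y. Next I'll zoom in on both views to pick matching points.

```bash
python3 - <<'E'
import cv2,numpy as np
t=cv2.imread('pics/top0.png');s=cv2.imread('pics/side0.png')
def crop(im,x,y,k=5):
    c=cv2.resize(im[y:y+60,x:x+80],None,fx=k,fy=k,interpolation=cv2.INTER_CUBIC)
    for i in range(0,80,10):
        cv2.putText(c,str(x+i),(i*k,8),0,.3,(0,255,0));cv2.line(c,(i*k,10),(i*k,14),(0,255,0))
    for j in range(0,60,10): cv2.putText(c,str(y+j),(0,j*k+3),0,.3,(0,255,255));
    return c
a=np.hstack([crop(t,380,235)[:,:],crop(s,315,175)]);
b=np.hstack([crop(t,235,165),crop(s,225,255)])
cv2.imwrite('pics/z.png',np.vstack([a,b]))
E
```

```text
(no output)
```

View pics/z.png

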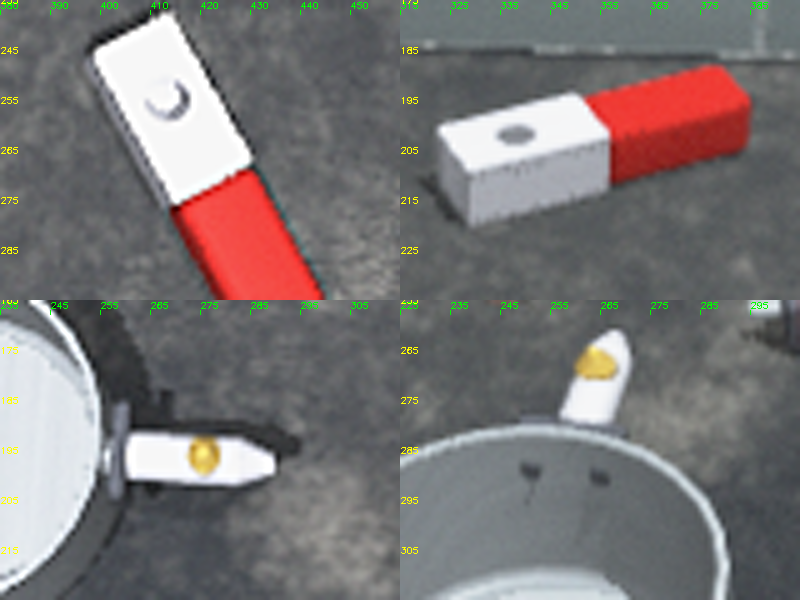

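Zoomed, the handle's hole is at top (413.6,254.6) and side (338.2,201.8). The button is at top (275.8,196.2) and side (264.4,267.4). The stub's root is at top (260,196.4) and its tip at (290.2,197.6).

```bash
cat > h.py <<'E'
import numpy as np,cv2
from cell import env
def ray(c,p):
    n=cv2.undistortPoints(np.array([[p]],float),c["K"],np.array([c["k1"],0,0,0.]))[0,0]
    d=c["pose"][:3,:3]@[n[0],n[1],1]; return c["pose"][:3,3],d/np.linalg.norm(d)
def plane(c,p,z):
    o,d=ray(c,p); return o+d*(z-o[2])/d[2]
def tri(c1,p1,c2,p2):
    a,d=ray(c1,p1);b,e=ray(c2,p2)
    s=np.linalg.lstsq(np.c_[d,-e],b-a,rcond=None)[0]
    P,Q=a+s[0]*d,b+s[1]*e; return (P+Q)/2,np.linalg.norm(P-Q)
def project(c,P):
    q=np.linalg.inv(c["pose"])@np.r_[P,1]; 
    return cv2.projectPoints(q[None,:3],np.zeros(3),np.zeros(3),c["K"],np.array([c["k1"],0,0,0.]))[0].ravel()
E
python3 - <<'E'
from h import *
np.set_printoptions(precision=1,suppress=True)
T=env.read_camera("top");S=env.read_camera("side")
for n,p,q in [("hole",(413.6,254.6),(338.2,201.8)),("mouthfar",(413.6,237.4),(323,200.6)),("mouthnear",(398.6,245.4),(329,209.4)),("bfar",(430,268),(351.8,193.6)),("bnear",(415,276.4),(357,201)),("button",(275.8,196.2),(264.4,267.4)),("tip",(290.2,197.6),(269.5,262.5))]:
    print(n,*tri(T,p,S,q),"plane32",plane(T,p,32)[:2])
for n,p,z in [("root",(260,196.4),62),("taper",(283,197.4),62),("tip",(290.2,197.6),62),("button",(275.8,196.2),78),("rimc",(221.5,194),80),("saltbase",(303,155),0)]: print(n,plane(T,p,z))
# whole handle red+white mask
def yaw(a,b): return np.degrees(np.arctan2(*(b-a)[1::-1]))
P=[plane(T,p,32)[:2] for p in [(413.6,237.4),(398.6,245.4),(430,268),(415,276.4)]]
print("handle yaw",yaw(P[2],P[0]),yaw(P[3],P[1]))
hsv=cv2.cvtColor(T["img"],cv2.COLOR_BGR2HSV)
m=cv2.inRange(hsv,(0,150,120),(8,255,255))|cv2.inRange(hsv,(172,150,120),(180,255,255))
for c in cv2.findContours(m,0,2)[0]:
    if cv2.contourArea(c)>200:
        b=cv2.boxPoints(cv2.minAreaRect(c));print(b.round(1).tolist(),[plane(T,q,32)[:2].round(1).tolist() for q in b])
E
```

```text
hole [ 502.6 -274.8   28.8] 0.09830905702503054 plane32 [ 502.3 -274.2]
mouthfar [ 539.  -276.1   30. ] 0.6831732173772567 plane32 [ 539.1 -275.8]
mouthnear [ 522.7 -243.5   28.2] 0.6125628625877484 plane32 [ 522.6 -242.9]
bfar [ 472.4 -308.2   30.9] 1.421913270415828 plane32 [ 473. -308.]
bnear [ 457.2 -275.2   32.2] 2.5691475033054765 plane32 [ 456.  -275.2]
button [626.7  14.   71.9] 1.9054558137358895 plane32 [634.5  18.1]
tip [624.1 -15.1  59.3] 1.38607453240156 plane32 [630.8 -13.1]
root [628.2  48.3  62. ]
taper [625.   -0.1  62. ]
tip [624.3 -15.3  62. ]
button [624.4  13.3  78. ]
rimc [631.1 126.2  80. ]
saltbase [735.5 -40.3   0. ]
handle yaw 26.019037379020507 25.90483603611394
[[413.6000061035156, 277.0], [429.70001220703125, 267.6000061035156], [447.79998779296875, 298.70001220703125], [431.79998779296875, 308.0]] [[454.9, -272.3], [473.9, -307.4], [407.4, -343.2], [388.7, -308.2]]
[[318.0, 230.60000610351562], [335.3999938964844, 226.0], [350.6000061035156, 284.6000061035156], [333.1000061035156, 289.1000061035156]] [[557.7, -71.8], [566.8, -109.3], [441.7, -138.5], [432.9, -101.6]]
```

```bash
cat >> h.py <<'E'
from scipy.spatial.transform import Rotation as Ro
def rel(*targets):
    "row numbers for world targets x,y,z,yaw(deg of tool x)"
    s=env.state();R=Ro.from_euler('xyz',s["tcp_rot"]).as_matrix()
    y0=np.degrees(np.arctan2(R[1,0],R[0,0]))
    print("now",s["t"],s["eef_pos"].round(1),round(y0,1),"F",s["ft_force"].round(1),"open",round(s["opening"]*95.1,1),"grip",s["grip_force"])
    for t in targets:
        print(t,"->",(R.T@(np.array(t[:3])-s["eef_pos"])).round(1),"turn",round(-((t[3]-y0+180)%360-180),1))
E
python3 -c "
from h import *
rel((480,150,233,90),(464,-292.5,150,26.5))"
```

```text
now 0.2 [267.7 564.7 233.3] 154.6 F [-1.1 -0.   0.4] open 95.7 grip 0.0
(480, 150, 233, 90) -> [-369.5 -283.7    0.5] turn 64.6
(464, -292.5, 150, 26.5) -> [-544.6 -690.4   83.7] turn 128.1
```

```bash
R="[-370,-284,0,65,95]"; python3 -m crank '[[-370,-284,0,65,95],[-370,-284,0,65,95],[-370,-284,0,65,95],[-370,-284,0,65,95],[-370,-284,0,65,95],[-370,-284,0,65,95],[-370,-284,0,65,95],[-370,-284,0,65,95],[-370,-284,0,65,95],[-370,-284,0,65,95]]'; python3 -c "
from h import *
rel((464,-292.5,150,26.5))"
```

```text
t: 1.03
eef_pos: [458.2, 192.0, 233.8]
tcp_rot: [3.141, -0.0, 1.556]
ft_force: [1.0, 0.8, 0.0]
opening: 1.002
grip_force: 0.0
now 1.0333 [458.2 192.  233.8] 89.2 F [1.  0.8 0. ] open 95.3 grip 0.0
(464, -292.5, 150, 26.5) -> [-484.3   12.7   83.7] turn 62.7
```

```bash
python3 -m crank '[[-484,13,84,63,95],[-484,13,84,63,95],[-484,13,84,63,95],[-484,13,84,63,95],[-484,13,84,63,95],[-484,13,84,63,95],[-484,13,84,63,95],[-484,13,84,63,95],[-484,13,84,63,95],[-484,13,84,63,95]]'; python3 -c "
from h import *
rel((464,-292.5,90,26.5))"
```

```text
t: 1.87
eef_pos: [465.7, -218.7, 162.1]
tcp_rot: [3.142, -0.0, 0.458]
ft_force: [0.5, 0.8, -0.0]
opening: 0.999
grip_force: 0.0
now 1.8667 [ 465.7 -218.7  162.1] 26.2 F [ 0.5  0.8 -0. ] open 95.0 grip 0.0
(464, -292.5, 90, 26.5) -> [-34.2  65.4  72. ] turn -0.3
```

```bash
python3 -m crank '[[-34,65,70,0,95],[-34,65,70,0,95],[-34,65,70,0,95],[-34,65,70,0,95],[-34,65,70,0,95]]'; python3 -c "
from h import *
rel((464,-292.5,24,26.5))
T=env.read_camera('top');cv2.imwrite('pics/t1.png',cv2.resize(T['img'][200:340,330:500],None,fx=3,fy=3))
S=env.read_camera('side');cv2.imwrite('pics/s1.png',cv2.resize(S['img'][120:260,270:440],None,fx=3,fy=3))
a,b=cv2.imread('pics/t1.png'),cv2.imread('pics/s1.png');cv2.imwrite('pics/ts1.png',cv2.resize(np.hstack([a,b]),(800,330)))
"
```

```text
t: 2.28
eef_pos: [464.3, -290.0, 91.7]
tcp_rot: [-3.14, 0.001, 0.463]
ft_force: [-0.0, 0.6, 0.4]
opening: 1.001
grip_force: 0.0
now 2.2833 [ 464.3 -290.    91.7] 26.5 F [-0.   0.6  0.4] open 95.2 grip 0.0
(464, -292.5, 24, 26.5) -> [-1.4  2.2 67.7] turn 0.0
```

View pics/ts1.png

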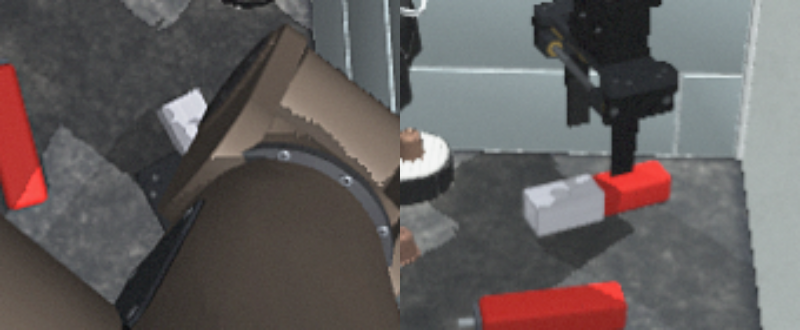

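The side view shows the near finger descending just beside the handle's red/metal boundary, so the gripper is aligned. The top view is blocked by the arm. I'll descend and close.

```bash
python3 -m crank '[[-1,1,35,0,95],[-1,1,60,0,95],[-1,1,66,0,95],[-1,1,66,0,95],[-1,1,66,0,30],[-1,1,66,0,30],[-1,1,66,0,30],[-1,1,66,0,30],[-1,1,66,0,30],[-1,1,66,0,30]]'; python3 -c "
from h import *
rel((464,-292.5,130,26.5))"
```

```text
t: 3.22
eef_pos: [464.5, -291.3, 26.8]
tcp_rot: [3.141, -0.0, 0.465]
ft_force: [-0.8, 0.2, 0.2]
opening: 0.634
grip_force: 0.0
now 3.2167 [ 464.5 -291.3   26.8] 26.6 F [-0.8  0.2  0.2] open 60.3 grip 0.0
(464, -292.5, 130, 26.5) -> [  -0.9    0.9 -103.2] turn 0.1
```

```bash
python3 -m crank '[[0,0,2,0,20],[0,0,2,0,20],[0,0,2,0,20],[0,0,2,0,20],[0,0,2,0,20],[0,0,2,0,20],[0,0,2,0,20],[0,0,2,0,20],[0,0,2,0,20],[0,0,2,0,20]]'; python3 -c "
from h import *
rel((464,-292.5,130,26.5))"
```

```text
t: 4.05
eef_pos: [464.4, -291.2, 24.3]
tcp_rot: [-3.141, -0.0, 0.465]
ft_force: [0.3, -0.1, -0.9]
opening: 0.399
grip_force: 30.0
now 4.05 [ 464.4 -291.2   24.3] 26.6 F [ 0.3 -0.1 -0.9] open 37.9 grip 29.995349440723658
(464, -292.5, 130, 26.5) -> [  -0.9    1.  -105.7] turn 0.1
```

```bash
python3 -m crank '[[0,0,-40,0,20],[0,0,-80,0,20],[0,0,-105,0,20],[0,0,-105,0,20],[0,0,-105,0,20]]'; python3 -c "
from h import *
rel((618,-125,110,87))"
```

```text
t: 4.47
eef_pos: [464.7, -291.4, 130.5]
tcp_rot: [3.139, -0.001, 0.465]
ft_force: [-1.8, -0.9, -0.9]
opening: 0.401
grip_force: 30.0
now 4.4667 [ 464.7 -291.4  130.5] 26.6 F [-1.8 -0.9 -0.9] open 38.1 grip 29.995250925421715
(618, -125, 110, 87) -> [211.6 -80.1  20.5] turn -60.4
```

```bash
python3 -m crank '[[212,-80,10,-60.5,20],[212,-80,10,-60.5,20],[212,-80,10,-60.5,20],[212,-80,10,-60.5,20],[212,-80,10,-60.5,20],[212,-80,10,-60.5,20],[212,-80,10,-60.5,20],[212,-80,20,-60.5,20],[212,-80,20,-60.5,20],[212,-80,20,-60.5,20]]'; python3 - <<'E'
from h import *
rel((618,-125,70,87))
def crop(im,x,y,k=5):
    c=cv2.resize(im[y:y+60,x:x+80],None,fx=k,fy=k,interpolation=cv2.INTER_CUBIC)
    for i in range(0,80,10): cv2.putText(c,str(x+i),(i*k,8),0,.3,(0,255,0))
    for j in range(0,60,10): cv2.putText(c,str(y+j),(0,j*k+3),0,.3,(0,255,255))
    return c
T=env.read_camera('top')['img'];S=env.read_camera('side')['img']
cv2.imwrite('pics/T2.png',T);cv2.imwrite('pics/S2.png',S)
cv2.imwrite('pics/z2.png',np.vstack([np.hstack([crop(T,290,165),crop(S,230,215)]),np.hstack([crop(T,235,165),cv2.resize(S[150:330,180:420],(400,300))])]))
E
```

```text
t: 5.3
eef_pos: [617.2, -124.2, 106.9]
tcp_rot: [-3.138, -0.001, 1.524]
ft_force: [-0.2, -0.4, -0.7]
opening: 0.398
grip_force: 30.0
now 5.3 [ 617.2 -124.2  106.9] 87.3 F [-0.2 -0.4 -0.7] open 37.9 grip 29.99441508203745
(618, -125, 70, 87) -> [-0.8  1.  36.9] turn 0.3
```

View pics/z2.png

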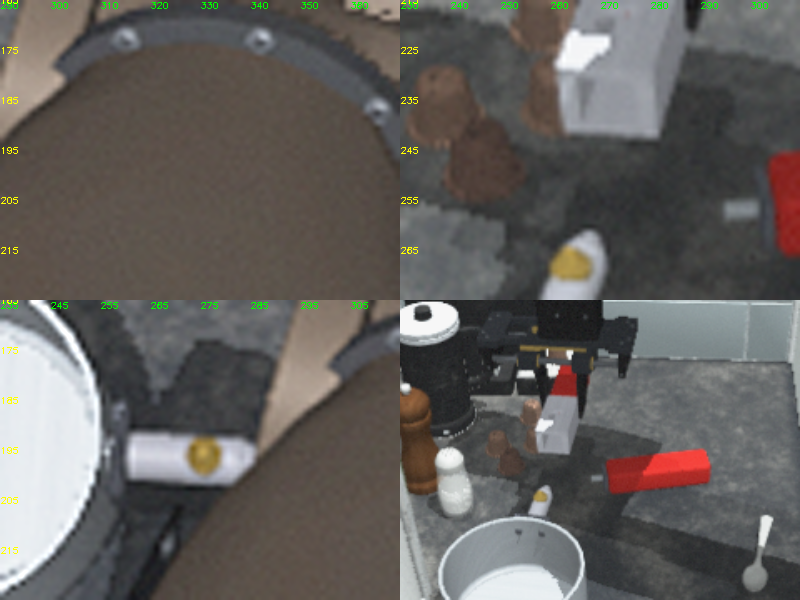

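The side view shows the mouth face centred near (272,235), with corners at (261.8,229) and (281.6,242), and the button at (264.4,267). I'll compare these with where the arm pose puts them.

```bash
python3 - <<'E'
from h import *
np.set_printoptions(precision=1,suppress=True)
S=env.read_camera("side");T=env.read_camera("top")
def py(c,p,y):
    o,d=ray(c,p);return o+d*(y-o[1])/d[1]
a=np.radians(87.3);u=np.array([np.cos(a),np.sin(a)]);n=np.array([-u[1],u[0]])
for s in(19,-19):
    for z in (82.6,114.6):
        q=np.r_[np.array([617.2,-124.2])+75*u+s*n,z];print("expected corner",project(S,q))
for p in [(261.8,229),(281.6,230),(262.4,241.6),(281.6,242.4)]: print("obs at y=-49.3",py(S,p,-49.3))
print("pred tip",project(S,[624.3,-15,62]),"button",project(S,[625.5,13,76]), project(T,[625.5,13,76]))
for nme,lo,hi in[("S",(15,90,90),(32,255,255))]:
  for c,r in((S,(230,300,235,300)),(T,(180,215,255,300))):
    h=cv2.cvtColor(c["img"],cv2.COLOR_BGR2HSV)[r[0]:r[1],r[2]:r[3]];m=cv2.inRange(h,lo,hi)
    cs=max(cv2.findContours(m,0,2)[0],key=cv2.contourArea);M=cv2.moments(cs);p=(r[2]+M["m10"]/M["m00"],r[0]+M["m01"]/M["m00"]);print("button px",p,M["m00"],plane(c,p,75))
E
```

```text
expected corner [282.1 242.8]
expected corner [281.  229.9]
expected corner [263.2 241.5]
expected corner [261.7 228.7]
obs at y=-49.3 [639.4 -49.3 114.4]
obs at y=-49.3 [600.8 -49.3 113.6]
obs at y=-49.3 [641.  -49.3  83.1]
obs at y=-49.3 [602.8 -49.3  82.8]
pred tip [269.  261.4] button [265.4 265.5] [276.1 195.9]
button px (263.53005464480873, 267.4754098360656) 30.5 [628.5  17.6  75. ]
button px (275.5192307692308, 195.6153846153846) 26.0 [626.3  14.2  75. ]
```

```bash
python3 -c "
from h import *
rel((619.0,-112,70.3,86.8))"
```

```text
now 5.5 [ 617.9 -124.8  108.8] 87.0 F [ 1.  -0.5 -1. ] open 37.6 grip 29.995347931981087
(619.0, -112, 70.3, 86.8) -> [12.8  0.5 38.5] turn 0.2
```

```bash
python3 -m crank '[[0,0.5,20,0.2,20],[0,0.5,38.5,0.2,20],[6,0.5,38.5,0.2,20],[12.8,0.5,38.5,0.2,20],[12.8,0.5,38.5,0.2,20],[12.8,0.5,38.5,0.2,20]]'; python3 - <<'E'
from h import *
rel((619.5,-105,70.3,86.8),(623.7,-30,70.3,86.8))
S=env.read_camera('side');T=env.read_camera('top')['img'];I=S['img']
c=cv2.resize(I[220:295,225:325],(800,600),interpolation=cv2.INTER_CUBIC)
cv2.imwrite('pics/z3.png',c)
E
```

```text
t: 6.0
eef_pos: [619.7, -111.4, 72.1]
tcp_rot: [3.14, 0.0, 1.518]
ft_force: [0.2, -0.4, -1.4]
opening: 0.402
grip_force: 30.0
now 6.0 [ 619.7 -111.4   72.1] 87.0 F [ 0.2 -0.4 -1.4] open 38.2 grip 29.995330050587654
(619.5, -105, 70.3, 86.8) -> [ 6.4 -0.6  1.8] turn 0.2
(623.7, -30, 70.3, 86.8) -> [81.5 -0.4  1.7] turn 0.2
```

View pics/z3.png

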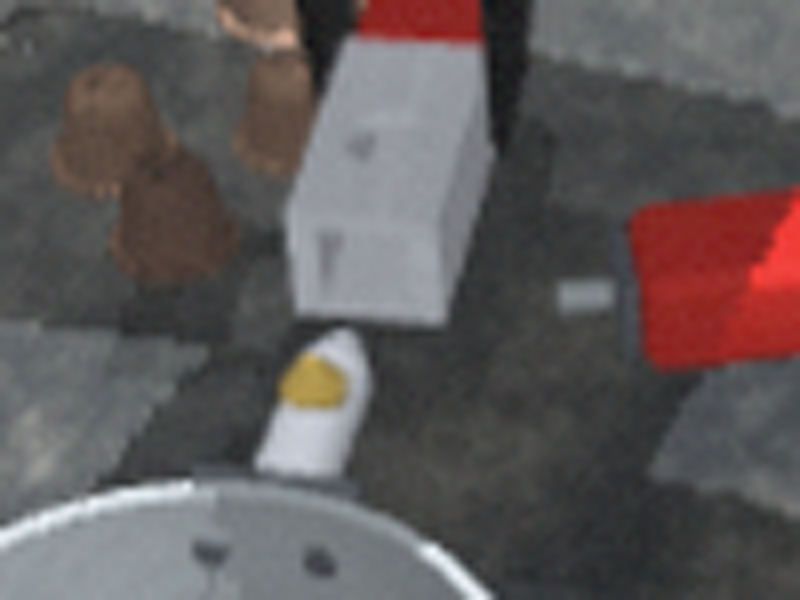

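In this view (8x) the mouth centre is at (370,265) and the stub axis runs from (300,470) to (345,335). Extended, the stub axis meets the mouth centre, so the two are aligned. I'll advance gently and watch the force.

```bash
python3 -m crank '[[3,-0.3,1.5,0.2,20],[8,-0.3,1.5,0.2,20],[13,-0.3,1.5,0.2,20],[18,-0.3,1.5,0.2,20],[22,-0.3,1.5,0.2,20],[26,-0.3,1.5,0.2,20],[30,-0.3,1.5,0.2,20],[32,-0.3,1.5,0.2,20],[32,-0.3,1.5,0.2,20]]'; python3 -c "
from h import *
rel((623.7,-30,70.3,86.8))"
```

```text
t: 6.85
eef_pos: [620.6, -79.4, 69.4]
tcp_rot: [-3.142, -0.0, 1.514]
ft_force: [-0.1, -0.5, -1.7]
opening: 0.398
grip_force: 30.0
now 6.85 [620.6 -79.4  69.4] 86.8 F [-0.1 -0.5 -1.7] open 37.9 grip 29.995354916900396
(623.7, -30, 70.3, 86.8) -> [49.5  0.3 -0.9] turn -0.0
```

```bash
python3 -m crank '[[3,0.3,-0.6,0,20],[6,0.3,-0.6,0,20],[9,0.3,-0.6,0,20],[10,0.3,-0.6,0,20],[10,0.3,-0.6,0,20]]'; python3 -c "
from h import *
rel((623.7,-30,70.3,86.8))"
```

```text
t: 7.27
eef_pos: [621.5, -69.7, 70.0]
tcp_rot: [3.142, -0.0, 1.514]
ft_force: [-0.2, -0.1, -1.5]
opening: 0.398
grip_force: 30.0
now 7.2667 [621.5 -69.7  70. ] 86.7 F [-0.2 -0.1 -1.5] open 37.9 grip 29.99542811885476
(623.7, -30, 70.3, 86.8) -> [39.7 -0.  -0.3] turn -0.1
```

Inside the taper with no contact so far. Now over the button.

```bash
python3 -m crank '[[3,0,0,0,20],[6,0,0,0,20],[9,0,0,0,20],[12,0,0,0,20],[15,0,0,0,20],[18,0,0,0,20],[20,0,0,0,20],[20,0,0,0,20]]'; python3 -c "
from h import *
rel((623.7,-30,70.3,86.8))"
```

```text
t: 7.93
eef_pos: [622.7, -49.3, 70.1]
tcp_rot: [3.141, -0.0, 1.514]
ft_force: [-0.5, 1.3, 1.2]
opening: 0.398
grip_force: 30.0
now 7.9333 [622.7 -49.3  70.1] 86.8 F [-0.5  1.3  1.2] open 37.9 grip 29.995274115353823
(623.7, -30, 70.3, 86.8) -> [19.4 -0.1 -0.2] turn -0.0
```

```bash
python3 -m crank '[[3,0,0,0,20],[6,0,0,0,20],[9,0,0,0,20],[12,0,0,0,20],[14,0,0,0,20],[16,0,0,0,20],[16,0,0,0,20]]'; python3 -c "
from h import *
rel((623.7,-30,70.3,86.8))"
```

```text
t: 8.52
eef_pos: [623.5, -33.2, 69.9]
tcp_rot: [-3.141, -0.001, 1.514]
ft_force: [1.1, 5.5, 1.0]
opening: 0.403
grip_force: 30.0
now 8.5167 [623.5 -33.2  69.9] 86.7 F [1.1 5.5 1. ] open 38.3 grip 29.99516285955906
(623.7, -30, 70.3, 86.8) -> [ 3.2  0.  -0.4] turn -0.1
```

```bash
python3 -m crank '[[1,0,0,0,20],[2,0,0,0,20],[3,0,0,0,20],[4,0,0,0,20],[4,0,0,0,20],[4,0,0,0,20]]'; python3 -c "
from h import *
rel((623.7,-30,70.3,86.8))"
```

```text
t: 9.02
eef_pos: [623.7, -30.0, 69.9]
tcp_rot: [-3.142, -0.0, 1.514]
ft_force: [-0.1, 1.8, 0.4]
opening: 0.398
grip_force: 30.0
now 9.0167 [623.7 -30.   69.9] 86.7 F [-0.1  1.8  0.4] open 37.9 grip 29.995328541845083
(623.7, -30, 70.3, 86.8) -> [-0.  -0.  -0.4] turn -0.1
```

```bash
python3 -m crank '[[1,0,0,0,20],[2,0,0,0,20],[3,0,0,0,20],[3,0,0,0,20]]'; python3 - <<'E'
from h import *
rel((623.7,-30,70.3,86.8))
I=env.read_camera('side')['img'];cv2.imwrite('pics/z4.png',cv2.resize(I[220:295,225:325],(800,600),interpolation=cv2.INTER_CUBIC))
E
```

```text
t: 9.35
eef_pos: [623.9, -27.0, 69.9]
tcp_rot: [-3.141, 0.0, 1.514]
ft_force: [-0.1, 0.1, -1.5]
opening: 0.397
grip_force: 30.0
now 9.35 [623.9 -27.   69.9] 86.7 F [-0.1  0.1 -1.5] open 37.7 grip 29.995174929499626
(623.7, -30, 70.3, 86.8) -> [-3.   0.  -0.4] turn -0.1
```

View pics/z4.png

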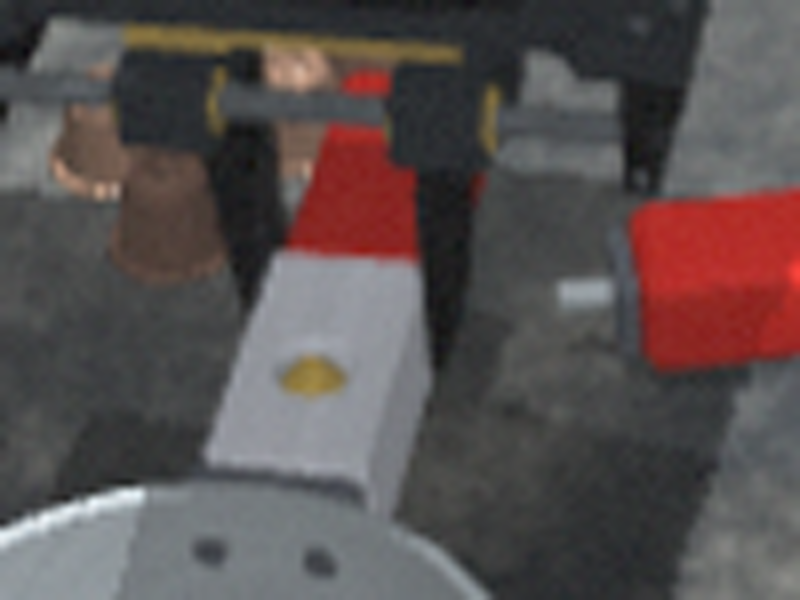

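The brass button shows through the hole at (312,375), and the mouth is at the collar. I'll push gently to see whether it is fully seated.

```bash
python3 -m crank '[[0.7,0,0,0,20],[1.4,0,0,0,20],[1.4,0,0,0,20]]'; python3 -m crank '[[0.7,0,0,0,20],[1.4,0,0,0,20],[1.4,0,0,0,20]]'
```

```text
t: 9.65
eef_pos: [623.9, -26.7, 70.0]
tcp_rot: [-3.141, 0.001, 1.514]
ft_force: [-1.3, -7.7, -0.3]
opening: 0.401
grip_force: 30.0
t: 9.9
eef_pos: [623.9, -26.6, 70.1]
tcp_rot: [-3.141, 0.003, 1.514]
ft_force: [-3.1, -17.4, -0.5]
opening: 0.401
grip_force: 30.0
```

The socket has hit the collar and seated. I'll ease the push and release.

```bash
python3 -m crank '[[-2,0,0,0,20],[-2,0,0,0,20],[-2,0,0,0,70],[-2,0,0,0,70],[-2,0,0,0,70],[-2,0,0,0,70],[-2,0,0,0,70],[-2,0,0,0,70],[-2,0,0,0,70],[-2,0,0,0,70]]'; python3 -m crank '[[0,0,-10,0,70],[0,0,-40,0,70],[0,0,-80,0,70],[0,0,-120,0,70],[-40,0,-150,0,70],[-80,0,-150,0,70],[-120,0,-150,0,70],[-150,0,-150,0,70],[-150,0,-150,0,70],[-150,0,-150,0,70]]'; python3 - <<'E'
from h import *
rel()
I=env.read_camera('side')['img'];J=env.read_camera('top')['img'];cv2.imwrite('pics/z5.png',np.hstack([cv2.resize(x,(400,300),interpolation=cv2.INTER_CUBIC) for x in (I[190:295,205:345],J[150:255,235:375])]))
E
```

```text
t: 10.73
eef_pos: [624.0, -26.2, 70.0]
tcp_rot: [3.141, -0.0, 1.514]
ft_force: [-0.4, 0.7, -0.0]
opening: 0.735
grip_force: 0.0
t: 11.57
eef_pos: [615.0, -177.7, 220.6]
tcp_rot: [3.141, -0.0, 1.511]
ft_force: [0.5, -0.2, -0.3]
opening: 0.737
grip_force: 0.0
now 11.5667 [ 615.  -177.7  220.6] 86.6 F [ 0.5 -0.2 -0.3] open 70.1 grip 0.0
```

View pics/z5.png

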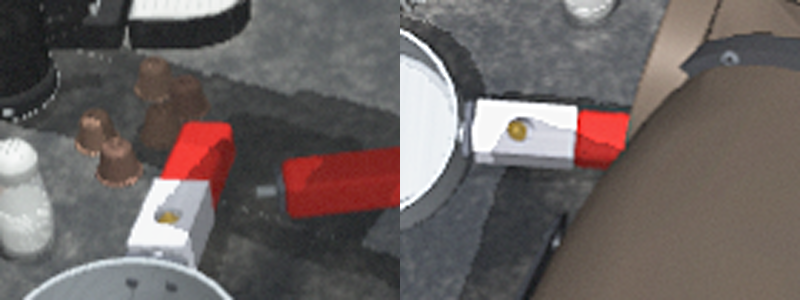

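The handle stays on with the button through the hole, but the top view hints at a small gap at the collar near (470,130). I'll zoom in.

```bash
python3 - <<'E'
from h import *
S=env.read_camera('side');T=env.read_camera('top');I,J=S['img'],T['img']
cv2.imwrite('pics/z6.png',np.hstack([cv2.resize(x,(400,480),interpolation=cv2.INTER_CUBIC) for x in (I[240:300,235:285],J[165:225,250:300])]))
for y in(45,47,49):
  for z in (62,78): print(y,z,project(T,[628,y,z]).round(1),project(S,[628,y,z]).round(1))
for y in (3,1,-1,14,16): print("z78/80",y,project(T,[626,y,79]).round(1),project(S,[626,y,79]).round(1))
E
```

```text
45 62 [261.6 196.5] [262.  282.5]
45 78 [260.5 194.8] [261.2 276.2]
47 62 [260.6 196.5] [261.8 283.3]
47 78 [259.6 194.8] [261.  276.9]
49 62 [259.7 196.5] [261.6 284. ]
49 78 [258.6 194.9] [260.8 277.7]
z78/80 3 [280.7 195.2] [265.9 260.8]
z78/80 1 [281.7 195.2] [266.  260.1]
z78/80 -1 [282.7 195.2] [266.2 259.5]
z78/80 14 [275.4 195.3] [264.9 264.7]
z78/80 16 [274.5 195.4] [264.8 265.4]
```

View pics/z6.png

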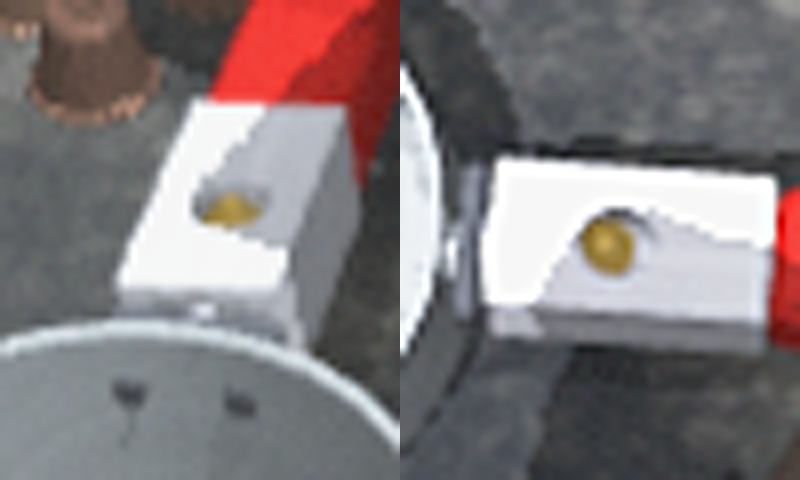

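The zoom shows the mouth at top px 261.2, where home would be about 259. The button sits on the pan side of the hole, so the handle slipped back 3–4 mm when it sagged on release. I'll push its tail home with closed fingertips, since it has already settled into that sag.

```bash
python3 -m crank '[[27,-3.5,30,0,2],[27,-3.5,60,0,2],[27,-3.5,90,0,2],[27,-3.5,120,0,2],[27,-3.5,152,0,2],[27,-3.5,152,0,2],[27,-3.5,152,0,2],[27,-3.5,152,0,2],[27,-3.5,152,0,2]]'; python3 -c "
from h import *
rel((619,-115,69,86.8))"
```

```text
t: 12.52
eef_pos: [614.5, -148.8, 70.2]
tcp_rot: [3.139, 0.001, 1.514]
ft_force: [0.3, 0.1, -0.3]
opening: 0.163
grip_force: 0.0
now 12.5167 [ 614.5 -148.8   70.2] 86.8 F [ 0.3  0.1 -0.3] open 15.5 grip 0.0
(619, -115, 69, 86.8) -> [34.   2.6  1.2] turn -0.0
```

```bash
python3 -m crank '[[0,2.5,1,0,2],[5,2.5,1,0,2],[10,2.5,1,0,2],[15,2.5,1,0,2],[20,2.5,1,0,2],[24,2.5,1,0,2],[28,2.5,1,0,2],[28,2.5,1,0,2]]'; python3 -m crank '[[2,0,0,0,2],[4,0,0,0,2],[4,0,0,0,2]]';python3 -m crank '[[1,0,0,0,2],[2,0,0,0,2],[2,0,0,0,2]]'
```

```text
t: 13.18
eef_pos: [617.6, -120.2, 67.0]
tcp_rot: [-3.141, -0.0, 1.514]
ft_force: [0.0, 0.2, 0.2]
opening: 0.023
grip_force: 0.0
t: 13.43
eef_pos: [617.8, -116.8, 67.0]
tcp_rot: [-3.142, -0.0, 1.514]
ft_force: [0.8, 1.0, -0.3]
opening: 0.025
grip_force: 0.0
t: 13.68
eef_pos: [618.0, -115.3, 67.1]
tcp_rot: [3.141, 0.0, 1.514]
ft_force: [-0.7, -1.3, -0.2]
opening: 0.017
grip_force: 0.9
```

```bash
python3 -m crank '[[0.7,0,0,0,2],[1.5,0,0,0,2],[1.5,0,0,0,2]]';python3 -m crank '[[0.7,0,0,0,2],[1.5,0,0,0,2],[1.5,0,0,0,2]]' ;python3 -m crank '[[0.5,0,0,0,2],[1,0,0,0,2],[1,0,0,0,2]]' 
```

```text
t: 13.93
eef_pos: [618.2, -114.9, 67.3]
tcp_rot: [3.141, 0.002, 1.514]
ft_force: [-1.0, -10.1, 0.5]
opening: 0.019
grip_force: 4.9
t: 14.18
eef_pos: [618.4, -114.7, 67.5]
tcp_rot: [3.14, 0.003, 1.514]
ft_force: [-2.5, -17.2, 2.7]
opening: 0.019
grip_force: 9.0
t: 14.43
eef_pos: [618.6, -114.5, 67.7]
tcp_rot: [3.139, 0.004, 1.514]
ft_force: [-2.9, -23.9, 2.7]
opening: 0.024
grip_force: 11.8
```

```bash
python3 - <<'E'
from h import *
I=env.read_camera('side')['img'];J=env.read_camera('top')['img'];cv2.imwrite('pics/a_s.png',I);cv2.imwrite('pics/a_t.png',J)
E
python3 -m crank '[[-3,0,0,0,2],[-8,0,0,0,2],[-15,0,0,0,2],[-30,0,0,0,2],[-45,0,-30,0,2],[-60,0,-60,0,2],[-60,0,-100,0,2],[-60,0,-150,0,2],[-60,0,-150,0,2],[-60,0,-150,0,2]]' | head -2
python3 - <<'E'
from h import *
I=env.read_camera('side')['img'];J=env.read_camera('top')['img'];cv2.imwrite('pics/b_s.png',I);cv2.imwrite('pics/b_t.png',J)
def r(x): return cv2.resize(x,(400,300),interpolation=cv2.INTER_CUBIC)
cv2.imwrite('pics/z7.png',np.vstack([np.hstack([r(cv2.imread(f'pics/{k}_s.png')[250:295,235:295]),r(cv2.imread(f'pics/{k}_t.png')[175:220,250:310])]) for k in 'ab']))
E
```

```text
t: 15.37
eef_pos: [615.6, -172.1, 220.5]
```

View pics/z7.png

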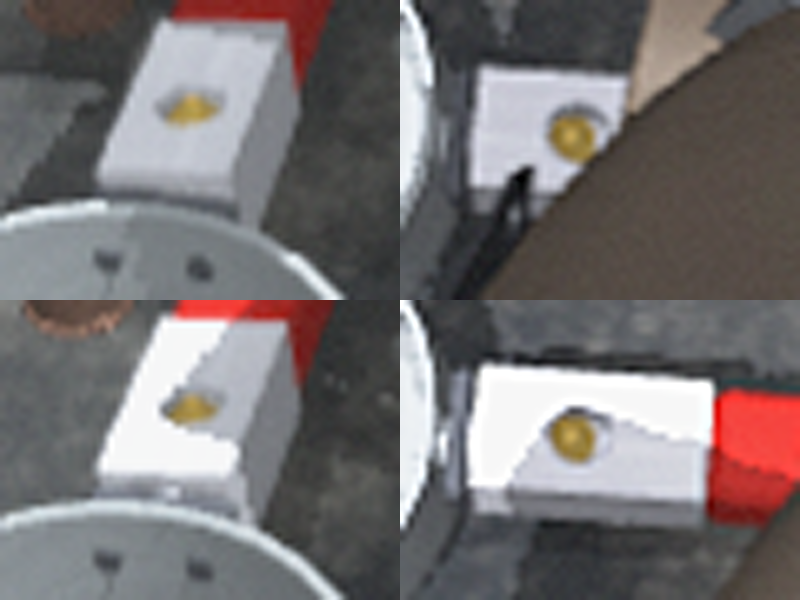

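After the push the mouth edge moved about 1.2 px (2.5 mm) towards the pan, to top px ~260.7. It is in the same place before and after I backed off (upper and lower rows of the picture). The button is up through the hole at (572,437), and the robot is clear.

```bash
python3 -c "
from cell import env
print(env.job_done())"
```

```text
the job is handed in; nothing more can be done
None
```

The handle is on the stub, hole up, with the button through it; it slipped back a few mm on release, so I pushed it against the collar again, left the spare untouched, and handed in at about 15.5 s (no verdict was returned).

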